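# Stand the carton up, then crack the dry box open and hold it ajar

### The job

Someone left a medicine carton lying on the lid of the airtight dry box. Stand it upright on its small end on the floor of the steel tray, free of the gripper, like the two cartons already standing there; then take the black handle, pull the lid free of its sticky seal without letting it fly up, and hold it just two or three fingers open (about 45 mm at the front edge) so that a sachet of drying agent can be slipped in. Finish still holding the lid still at that opening; leave the other cartons, the tub and the jar where they stand.

Things in the scene. Friction and masses are not known exactly. Their poses are not given: they have to be found in the camera images.
- drybox: Airtight dry-storage box, fixed on the desk, clear walls, 220 (x) x 280 (y) x 110 mm high without its lid; origin at the centre of its underside, -x is its front (towards the robot, turned by up to 0.35 rad), +x its hinge side. Its two front clips hang open and need nothing. It stands left or right, the tray on the other side.
- lid: Blue lid of the dry box, 230 x 290 x 10 mm, about 0.45 kg, hinged along the box's back rim; origin on the hinge line (110 mm behind the box's centre, 110 mm above the desk), axes as the box's when shut. Shut, its top face is 120 mm above the desk and its front edge 228 mm in front of the hinge.
- lid_angle (a joint): Opening angle of the lid, rad: 0 shut, growing as its front edge rises (by 228 mm x sin of the angle: 45 mm at 0.2). The seal resists a slow upward pull at the handle up to about 12 to 18 N, reached at some 4 mm of lift there; by 10 mm it has let go and little but the lid's weight is left, 2 to 3 N at the handle. If released, the lid falls back onto its seal.
- lid_handle (a point): Middle of the lid's black handle: a level round bar 14 mm thick, 86 mm clear between its two posts, parallel to the hinge (along the box's y); its axis is 34 mm above the lid's top face (154 mm above the desk when shut), 188 mm in front of the hinge and 40 mm behind the lid's front edge. Moves with the lid.
- lid_hinge (a point): Middle of the lid's hinge line, 110 mm above the desk.
- carton: Medicine carton to be stood up, 100 x 60 x 26 mm along its x, y, z, 70 to 150 g, white with a green band at its +x end and a green panel; origin at its centre. It starts lying flat on the lid behind the handle, z up. Either end may point up.
- tray: Shallow steel tray, fixed, 220 x 220 mm outside, floor 4 mm thick, rim 14 mm high and 4 mm thick; origin at the centre of its underside. Its front half (-x side, towards the robot) is free; the two stock cartons stand in its back half.
- stock1: Carton with a blue band standing in the back half of the tray, 26 x 60 x 100 mm high; origin at the centre of its underside. Leave alone.
- stock2: Carton with a red band standing in the back half of the tray, 26 x 60 x 100 mm high; origin at the centre of its underside. Leave alone.
- tub: White tablet tub, 90 mm across, 115 mm high, behind the work; origin at the centre of its underside. Leave alone.
- jar: Black jar, 80 mm across, 105 mm high, behind the work; origin at the centre of its underside. Leave alone.
Mind the look-alikes: they are no part of the job. What is shaped like the carton but turquoise is not meant.

How it is judged:
By the outcome, as a careful person would: the job done as asked, in the order asked, and still so for the second after the job is handed in, while the arm keeps its last pose, push and grip.
It also fails if it takes over 54 s, if anything falls off the work surface, if the arm or the gripper's body presses on something with over 40 N, if the wrist force passes 120 N, or if a joint passes its speed limit or range.

### The arm

A 6-joint arm with a two-finger parallel gripper is mounted at the origin on the work surface. World frame = base frame: x ahead of the robot, y to its left, z up, the work surface at z = 0. Lengths are in mm, angles in rad, forces in N, time in s.
With the tool pointing down it reaches from about 350 to 875 mm from the base axis. Payload 4.2 kg.
Tool frame: the origin (TCP) lies at the very end of the fingers, on their centre line; the grasp point (between the pads) lies 19 mm behind it; z points along the fingers, y is the line along which they close (so a half turn about z gives the same grasp; the last joint's range is limited). The gripper opens to 85 mm and grips with 20 to 120 N. Pads are 22 mm wide; open, the fingers measure 114 mm over their backs; the gripper's body (76 mm by 85 mm) begins 54 mm behind the grasp point. The pads swing forward as they close: fully open they stand 13 mm farther back than shut.
Start: joints at [-1.022, 0.385, 0.008, 0, -1.194, -0.259], TCP at [178.616, -598.912, 231.312] pointing down, gripper open.
Joint ranges: [-3.14, 3.14], [-1.21, 2.06], [-1.07, 1.41], [-3.16, 2.05], [-2.99, -0.16], [-3.1, 3.1]. Speed limits (rad/s): [2.79, 2.79, 3.14, 3.14, 3.14, 3.14].

### API

Orientations are given as a unit quaternion [x, y, z, w].
In Python, from bench import arm gives the robot as it stands.
- The arm moves only by the tool servo_tool, never from a script. Its argument "rows" is a list that holds one entry, the list of rows, each a list of 7 numbers: the finger opening in mm, from 0 to 85.4, then the shift along the tool's x, y, z in mm, then the turn, a rotation vector about the tool's x, y, z in rad. A call has 1 to 10 rows; each row is the pose to reach, as a shift and turn from the pose commanded when the call began, along the tool's axes at that moment; what a row does not reach only later rows make up. A row lasts 1/8 s, in which the tool goes at most 62.5 mm and 10.7 degrees, less where a joint would pass 70% of its speed; a pose out of reach is approached as far as the arm can. A call with a gripper value outside its range is refused whole. The fingers move at their own pace and stop on an object; the grip force is fixed at half the most. Time passes only in rows, so rows that repeat a pose let the fingers close. It gives the time, the measured TCP pose, the force, the opening and the grip force at its end, in the units of the state.
- arm.read_state(): the state, without advancing time (a new reading comes with each control period).
- arm.get_image(name): name is "scene" or "top" or "wrist"; returns the picture (384x512x3 uint8, red, green, blue); there is no depth.
- arm.camera_params(name): a dict with "intrinsics" (3x3 intrinsics, pixels), "R" (3x3) and "t" (3): a world point X has camera coordinates R X + t. Camera axes: x right, y down, z forward; pixel columns grow to the right and rows downward; lengths in mm; the calibration is good to about 2 mm. A picture is of the moment at which its call begins: read the wrist's pose just before it. camera_params takes no time and is no camera call; for the wrist camera it gives the pose at the moment of the call.
- arm.job_done(): hands the job in; it is judged then, once.
The state is a dict: "clock": time; "joints": joint angles; "joint_vel": joint speeds; "joint_efforts": joint torques, N m; "position": TCP position; "ee_rot": TCP orientation; "contact_force": force on the tool from outside, world axes, zero at the start; "wrist_torque": the same for the moment, N m; "gripper_width": finger opening in mm; "grasp_force": force on a finger pad.
Only numpy, scipy, OpenCV 4.12 (cv2) and the standard library are available. Lean on these libraries where they do the work, as an engineer would, in place of code of your own. Each camera call takes 0.05 s, during which the arm holds its last target. There are 200 camera calls.

## Working session

There is one attempt and no reset: what is moved stays moved. The work goes in short steps, Python scripts to look and compute and a tool call to move; the robot and the scene stay as the last step left them, time stands still between calls to the robot, and variables do not carry over. Pictures are saved under pics/ and viewed, at most 10 in all, crops included, and the job is handed in when it is done.

Besides the shell and the picture viewer there is one more tool, called by a JSON object that holds its "method" and its "body". servo_tool: Moves the arm, as the interface text tells. Its arguments: {"type":"object","properties":{"rows":{"type":"array"}},"required":["rows"]}

```bash
ls; mkdir -p pics
python3 - <<'E'
from bench import arm
import cv2
print(arm.read_state())
for n in ("scene","top"):
    im=arm.get_image(n); cv2.imwrite(f"pics/{n}0.png",im[:,:,::-1])
    p=arm.camera_params(n); print(n,p)
E
```

```text
pics
{'clock': 0.0, 'joints': array([-1.02242652e+00,  3.85563125e-01,  6.62525147e-03, -5.05287910e-04,
       -1.19398417e+00, -2.58596298e-01]), 'joint_vel': array([ 7.73209028e-04,  7.86534738e-06, -7.19792621e-04, -1.81928410e-04,
       -1.70857921e-03,  1.19738531e-03]), 'joint_efforts': array([ 3.20261579e-04, -3.92293167e+01,  1.88405460e+01,  4.18624565e+00,
       -4.50421343e-03, -7.05626150e-06]), 'position': array([ 178.43710395, -598.3807775 ,  230.21645166]), 'ee_rot': array([-1.44288049e-01,  9.89535130e-01,  1.06970402e-03, -2.01339172e-04]), 'contact_force': array([-0.24032961,  0.1792248 , -0.24130285]), 'wrist_torque': array([-0.03491513, -0.02404375, -0.01634864]), 'grasp_force': 0.0, 'gripper_width': 85.112023642945}
scene {'intrinsics': array([[433.69050509,   0.        , 255.80644972],
       [  0.        , 433.69050509, 195.25716015],
       [  0.        ,   0.        ,   1.        ]]), 'R': array([[ 0.61486993,  0.78859342, -0.00744233],
       [ 0.58748966, -0.46432325, -0.66276679],
       [-0.52610918,  0.40314307, -0.74878889]]), 't': array([-385.45814251, -210.31668327, 1434.45661847])}
top {'intrinsics': array([[348.83815141,   0.        , 254.95774342],
       [  0.        , 348.83815141, 193.19940574],
       [  0.        ,   0.        ,   1.        ]]), 'R': array([[ 0.00930346, -0.99976693,  0.01948135],
       [-0.99514963, -0.01116498, -0.09773715],
       [ 0.09793188, -0.01847757, -0.99502157]]), 't': array([  38.98367434,  566.00420914, 1095.2312339 ])}
```

View pics/scene0.png

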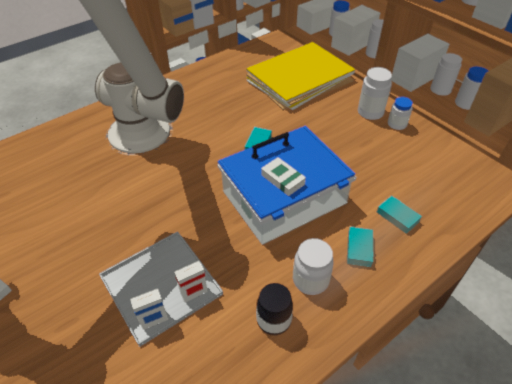

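View pics/top0.png

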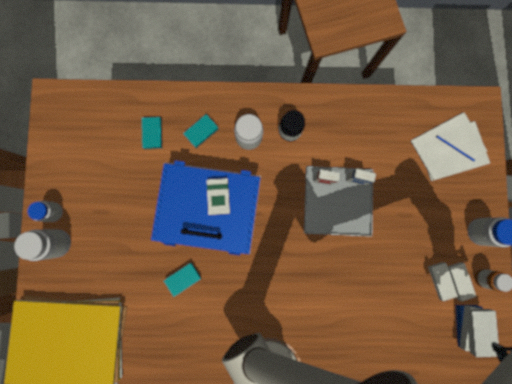

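Scene picture: the box with its blue lid at (285,175), handle at (270,146), and the white/green carton on the lid at (283,176). Top picture: lid centre about (207,207), handle (201,230), carton (218,197), tray (339,202).

Candidates in the top view are the white/green one on the lid (218,197), the turquoise ones at (151,132), (200,130) and (182,280), and the stock cartons at (328,175) and (363,175). Only the white one with a green band lying on the lid fits, so I'll confirm it in an enlarged crop.

Run:
```python
import cv2,numpy as np
a=cv2.imread("pics/top0.png"); s=cv2.imread("pics/scene0.png")
c=cv2.resize(a[155:255,145:265],None,fx=5,fy=5,interpolation=cv2.INTER_CUBIC)  #600x500
for k in range(0,120,20): cv2.putText(c,str(145+k),(k*5,10),0,.4,(255,255,255),1); cv2.line(c,(k*5,12),(k*5,20),(255,255,255),1)
for k in range(0,100,20): cv2.putText(c,str(155+k),(0,k*5+5),0,.4,(255,255,255),1); cv2.line(c,(25,k*5),(33,k*5),(255,255,255),1)
cv2.imwrite("pics/lidcrop.png",c)
d=cv2.resize(a[160:245,295:385],None,fx=6,fy=6,interpolation=cv2.INTER_CUBIC)
for k in range(0,90,10): cv2.putText(d,str(295+k),(k*6,10),0,.4,(255,255,255),1); cv2.line(d,(k*6,12),(k*6,20),(255,255,255),1)
for k in range(0,85,10): cv2.putText(d,str(160+k),(0,k*6+5),0,.4,(255,255,255),1); cv2.line(d,(25,k*6),(33,k*6),(255,255,255),1)
cv2.imwrite("pics/traycrop.png",d)
```

```text
(no output)
```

View pics/lidcrop.png

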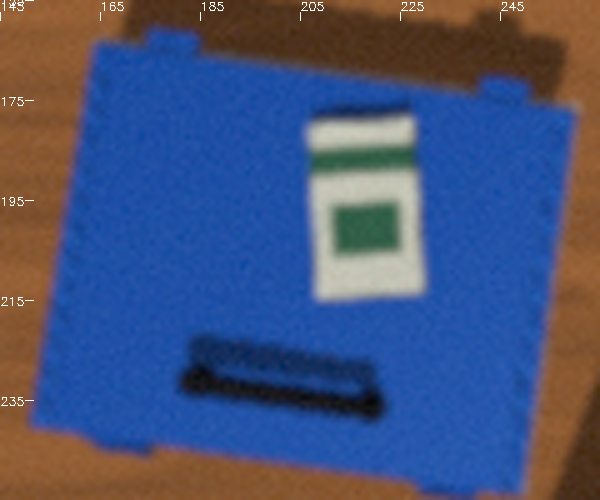

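View pics/traycrop.png

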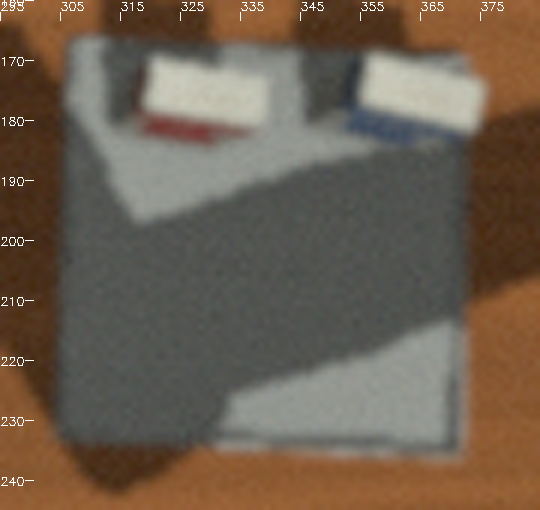

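The enlarged crop confirms that the carton meant is the white one with the green band: its top face has corners at about (206,180), (228,178), (230,213) and (208,215), with the band at the far end. The lid's corners are at about (164,163), (261,176), (249,253) and (151,240), and the front half of the tray is empty.

```bash
cat > h.py <<'E'
import numpy as np, cv2
from scipy.optimize import least_squares
from scipy.spatial.transform import Rotation as Ro
from bench import arm
def proj(X,p):
    c=(p["R"]@np.atleast_2d(X).T).T+p["t"]; q=(p["intrinsics"]@c.T).T; return q[:,:2]/q[:,2:]
def unproj(px,z,p):
    out=[]
    C=-p["R"].T@p["t"]
    for u in np.atleast_2d(px):
        d=p["R"].T@np.linalg.inv(p["intrinsics"])@np.r_[u,1]; out.append(C+d*(z-C[2])/d[2])
    return np.array(out)
def fitrect(px,P,p,x0):   # P: model pts (x,y,z) ; solve x,y,yaw
    def T(v): c,s=np.cos(v[2]),np.sin(v[2]); return np.c_[P[:,0]*c-P[:,1]*s+v[0],P[:,0]*s+P[:,1]*c+v[1],P[:,2]]
    r=least_squares(lambda v:(proj(T(v),p)-px).ravel(),x0,x_scale=[10,10,.1]); return r.x,np.abs(r.fun).max()
E
python3 - <<'E'
from h import *
p=arm.camera_params("top")
L=np.array([[95,42],[580,105],[522,492],[32,427]])/5+[145,155]-.4
C=np.array([[307,123],[415,117],[425,290],[315,299]])/5+[145,155]-.4
T=np.array([[65,38],[472,50],[463,458],[58,438]])/6+[295,160]-.4
H=np.array([[192,382],[372,405]])/5+[145,155]-.4
# order: far-left, far-right, near-right, near-left
m=lambda a0,a1,b,z:np.array([[a1,b,z],[a1,-b,z],[a0,-b,z],[a0,b,z]],float)
# lid rel. to hinge: x from -228 to +2
print("lid(hinge)",fitrect(L,m(-228,2,145,120),p,[600,150,0]))
print("carton",fitrect(C,m(-50,50,30,146),p,[600,100,0]), unproj(C,146,p).round(1).tolist())
print("tray",fitrect(T,m(-110,110,110,14),p,[500,-200,0]))
h=unproj(H,154,p);print("handle",h,h.mean(0),np.linalg.norm(h[0]-h[1]))
S=np.array([[152,55],[270,72],[265,125],[142,108]])/6+[295,160]-.4;print("red",unproj(S,104,p).round(0).tolist())
S=np.array([[365,50],[486,82],[475,135],[355,105]])/6+[295,160]-.4;print("blue",unproj(S,104,p).round(0).tolist())
print("tub",unproj([[249,128]],115,p),"jar",unproj([[292,122]],105,p))
E
```

```text
lid(hinge) (array([ 6.24962148e+02,  1.75100284e+02, -1.25006199e-01]), np.float64(0.8623346847645337))
carton (array([5.44717715e+02, 1.53778583e+02, 7.34956407e-02]), np.float64(0.5225310191290191)) [[592.8, 188.4, 146.0], [597.1, 126.3, 146.0], [497.4, 118.9, 146.0], [491.6, 181.5, 146.0]]
tray (array([ 5.46701635e+02, -2.29277750e+02, -3.14656544e-02]), np.float64(0.7965224457204272))
handle [[444.04102116 248.50954495 154.        ]
 [432.0940399  147.2193462  154.        ]] [438.06753053 197.86444558 154.        ] 101.99232679049354
red [[635.0, -150.0, 104.0], [627.0, -210.0, 104.0], [600.0, -207.0, 104.0], [608.0, -145.0, 104.0]]
blue [[639.0, -258.0, 104.0], [623.0, -319.0, 104.0], [596.0, -313.0, 104.0], [610.0, -253.0, 104.0]]
tub [[754.58437866  66.25186347 115.        ]] jar [[778.26355157 -65.17228265 105.        ]]
```

{"method": "servo_tool", "body": {"rows": [[[85,0,0,-60,0,0,0],[85,0,0,-120,0,0,0]]]}}

```text
clock: 0.35
position: [178.4, -598.5, 351.6]
ee_rot: [-0.144, 0.99, 0.001, -0.001]
contact_force: [-0.7, -1.8, 0.6]
gripper_width: 85.1
grasp_force: 0.0
```

Run:
```python
from h import *
s=arm.read_state()
print(s["joints"].round(4),s["position"],Ro.from_quat(s["ee_rot"]).as_matrix().round(3))
```

```text
[-1.0223  0.3341  0.2272  0.     -1.4671 -0.2586] [ 178.3803438  -598.47644377  351.58847552] [[-0.958 -0.286 -0.002]
 [-0.286  0.958  0.003]
 [ 0.001  0.003 -1.   ]]
```

{"method": "servo_tool", "body": {"rows": [[[85,-35,38,0,0,0,0.02],[85,-70,76,0,0,0,0.04],[85,-105,114,0,0,0,0.06],[85,-140,152,0,0,0,0.08],[85,-175,190,0,0,0,0.1],[85,-210,228,0,0,0,0.12],[85,-245,266,0,0,0,0.14],[85,-280,304,0,0,0,0.16]]]}}

```text
clock: 1.35
position: [360.2, -225.9, 351.1]
ee_rot: [-0.064, 0.998, 0.0, -0.0]
contact_force: [0.2, -0.6, 0.4]
gripper_width: 84.6
grasp_force: 0.0
```

Run:
```python
from h import *
s=arm.read_state()
print(s["joints"].round(4),s["position"],Ro.from_quat(s["ee_rot"]).as_matrix().round(3), s["clock"])
R=Ro.from_quat(s["ee_rot"]); print(R.inv().apply(np.array([545,154,310])-s["position"]))
```

```text
[-1.7500e-01 -3.6600e-02 -2.1860e-01 -3.0000e-04 -1.3891e+00 -1.2667e+00] [ 360.23670536 -225.88277857  351.05315128] [[-0.992 -0.129 -0.   ]
 [-0.129  0.992  0.   ]
 [ 0.     0.    -1.   ]] 1.35
[-232.10586658  352.94220161   41.13916322]
```

```bash
cat >> h.py <<'E'
def step(Rt,p,s=None):
    s=s or arm.read_state(); R=Ro.from_quat(s["ee_rot"])
    print("shift",R.inv().apply(np.array(p)-s["position"]).round(1),"turn",(R.inv()*Ro.from_matrix(Rt)).as_rotvec().round(3),"t",s["clock"])
def lieR(yaw,al):
    u=np.array([np.cos(yaw),np.sin(yaw),0]);w=np.array([-u[1],u[0],0]);z=-np.sin(al)*u-np.cos(al)*np.array([0,0,1])
    return np.c_[np.cross(w,z),w,z],u
E
python3 - <<'E'
from h import *
R,u=lieR(.0735,.65)
g=np.array([544.7,153.8,144])+8*u
step(R,g+19*R[:,2]-130*R[:,2])
E
```

```text
shift [-306.9  348.6  118.8] turn [-0.018  0.65   0.054] t 1.35
```

{"method": "servo_tool", "body": {"rows": [[[85,-34,39,8,0,0.07,0.01],[85,-68,77,18,0,0.14,0.01],[85,-102,116,32,0,0.22,0.02],[85,-136,155,45,0,0.29,0.02],[85,-170,194,60,-0.01,0.36,0.03],[85,-205,232,75,-0.01,0.43,0.04],[85,-239,271,90,-0.01,0.51,0.04],[85,-273,310,105,-0.02,0.58,0.05],[85,-307,348,119,-0.02,0.65,0.054],[85,-307,348,119,-0.02,0.65,0.054]]]}}

```text
clock: 2.6
position: [619.9, 160.5, 222.4]
ee_rot: [-0.036, 0.945, -0.012, -0.326]
contact_force: [-0.4, -0.4, -1.2]
gripper_width: 84.9
grasp_force: 0.0
```

Run:
```python
from h import *
s=arm.read_state()
print(s["joints"].round(4),s["position"],Ro.from_quat(s["ee_rot"]).as_matrix().round(3), s["clock"])
R,u=lieR(.0735,.65)
g=np.array([544.7,153.8,144])+8*u
step(R,g+19*R[:,2])
im=arm.get_image("wrist"); cv2.imwrite("pics/w1.png",im[:,:,::-1])
p=arm.camera_params("wrist"); print(p)
```

```text
[ 0.4047  0.779   0.6102 -0.2239 -2.0297 -1.9342] [619.88290876 160.505072   222.39809411] [[-0.785 -0.075 -0.615]
 [-0.059  0.997 -0.047]
 [ 0.617 -0.    -0.787]] 2.6
shift [  4.5  -1.  122.3] turn [-0.001 -0.014  0.001] t 2.6
{'intrinsics': array([[281.20463115,   0.        , 255.14079421],
       [  0.        , 281.20463115, 190.43170649],
       [  0.        ,   0.        ,   1.        ]]), 'R': array([[-7.42858445e-02,  9.97236989e-01,  4.21878343e-05],
       [ 9.39771889e-01,  7.00193267e-02, -3.34553568e-01],
       [-3.33632147e-01, -2.48129474e-02, -9.42376734e-01]]), 't': array([-112.44388448, -487.82583943,  583.69553541])}
```

View pics/w1.png

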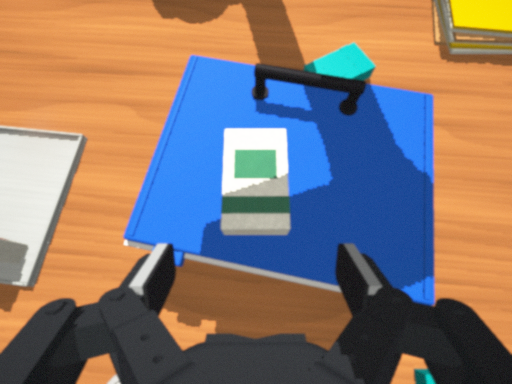

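Run:
```python
from h import *
p=arm.camera_params("wrist")
px=np.array([[222,128],[287,127.5],[290,213],[220.5,212],[221,234],[290,235]],float)
# model: near-right(y-) ... image left = ? 
P=np.array([[-50,-30,146],[-50,30,146],[50,30,146],[50,-30,146],[50,-30,120],[50,30,120]],float)
print(fitrect(px,P,p,[545,154,.07]))
H=np.array([[260,78],[358,95]],float);h=unproj(H,154,p);print(h,h.mean(0),np.linalg.norm(h[0]-h[1]))
L=np.array([[193,57],[433,96],[434,302],[127,242]],float)
print(fitrect(L,np.array([[-228,-145,120],[-228,145,120],[2,145,120],[2,-145,120]],float),p,[625,175,-.12]))
s=arm.read_state();print(s["joints"].round(4),s["position"].round(1),s["clock"])
# kinematic fit
D=[([-1.02242652,.385563,.006625,-.0005053,-1.193984,-.2585963],[178.437,-598.381,230.216]),
([-1.0223,.3341,.2272,0,-1.4671,-.2586],[178.380,-598.476,351.588]),
([-.175,-.0366,-.2186,-.0003,-1.3891,-1.2667],[360.237,-225.883,351.053]),
([.4047,.779,.6102,-.2239,-2.0297,-1.9342],[619.883,160.505,222.398])]
def fk(q,k):
    d1,L2,L3,Lt,b,a3=k
    Rz=lambda a:Ro.from_euler('z',a);Ry=lambda a:Ro.from_euler('y',a);Rx=lambda a:Ro.from_euler('x',a)
    A=Rz(q[0]); pt=A.apply([0,b,d1]); A=A*Ry(q[1]); pt=pt+A.apply([0,0,L2]); A=A*Ry(-q[2])
    pt=pt+A.apply([L3,0,a3]); A=A*Rx(sg*q[3])*Ry(-q[4]); return pt+A.apply([Lt,0,0]), A
for sg in (1,-1):
    r=least_squares(lambda k:np.concatenate([fk(q,k)[0]-x for q,x in D]),[130,565,425,250,-160,0])
    print(sg,r.x.round(1),np.abs(r.fun).max(), fk(D[3][0],r.x)[1].apply([1,0,0]).round(3))
```

```text
(array([5.38875379e+02, 1.52779739e+02, 7.79250604e-02]), np.float64(10.086791306765122))
[[440.1790531  150.52859726 154.        ]
 [453.85777235 249.60995285 154.        ]] [447.01841272 200.06927505 154.        ] 100.02110969753107
(array([ 6.25391697e+02,  1.78128030e+02, -1.22219442e-01]), np.float64(3.6245880051729387))
[ 0.4033  0.7727  0.609  -0.2217 -2.0301 -1.9339] [619.6 158.6 226.4] 2.65
1 [  -7.   452.6  412.3  133.7 -137.3  105. ] 55.055276627236594 [-0.458 -0.413 -0.787]
-1 [ 146.4  586.6  415.2  307.3 -159.3   -6.4] 23.39920311334805 [-0.615 -0.047 -0.787]
```

Run:
```python
from h import *
p=arm.camera_params("wrist"); im=arm.get_image("wrist"); cv2.imwrite("pics/w2.png",im[:,:,::-1])
h=cv2.cvtColor(im,cv2.COLOR_RGB2HSV)
m=((h[:,:,0]<100)|(h[:,:,1]<60)).astype(np.uint8)*255; m=cv2.morphologyEx(m,cv2.MORPH_OPEN,np.ones((3,3)))
n,lab,st,_=cv2.connectedComponentsWithStats(m); k=lab[175,255]; print(st[k])
c,_=cv2.findContours((lab==k).astype(np.uint8),0,2); hull=cv2.convexHull(c[0])
print(cv2.approxPolyDP(hull,3,True)[:,0].tolist())
P=np.array([[x,y,z] for z in(146,120) for x,y in((-50,-30),(-50,30),(50,30),(50,-30))],float)
def T(v): c,s=np.cos(v[2]),np.sin(v[2]); return np.c_[P[:,0]*c-P[:,1]*s+v[0],P[:,0]*s+P[:,1]*c+v[1],P[:,2]]
print(proj(T([544.7,153.8,.0735]),p).round(0).tolist())
L=np.array([[-228,-145,120],[-228,145,120],[2,145,120],[2,-145,120]],float);P=L;print(proj(T([625,175.1,-.125]),p).round(0).tolist())
print(arm.read_state()["position"])
D=[([-1.02242652,.385563,.006625,-.0005053,-1.193984,-.2585963],[178.437,-598.381,230.216]),
([-1.0223,.3341,.2272,0,-1.4671,-.2586],[178.380,-598.476,351.588]),
([-.175,-.0366,-.2186,-.0003,-1.3891,-1.2667],[360.237,-225.883,351.053]),
([.4047,.779,.6102,-.2239,-2.0297,-1.9342],[619.883,160.505,222.398])]
s=arm.read_state();D.append((s["joints"],s["position"]))
def fk(q,k):
    d1,L2,L3,Lt,b,b2,a6=k
    Rz=lambda a:Ro.from_euler('z',a);Ry=lambda a:Ro.from_euler('y',a);Rx=lambda a:Ro.from_euler('x',a)
    A=Rz(q[0]); pt=A.apply([0,b,d1]); A=A*Ry(q[1]); pt=pt+A.apply([0,0,L2]); A=A*Ry(-q[2])
    pt=pt+A.apply([L3,0,0]); A=A*Rx(-q[3]); pt=pt+A.apply([0,b2,0]);A=A*Ry(-q[4]); return pt+A.apply([Lt,0,a6]), A
r=least_squares(lambda k:np.concatenate([fk(q,k)[0]-x for q,x in D]),[130,565,425,250,-100,-60,0])
print(r.x.round(1),np.abs(r.fun).max())
```

```text
[ 223  130   69  106 6810]
[[285, 130], [289, 233], [226, 234], [223, 221], [227, 131]]
[[225.0, 128.0], [286.0, 128.0], [290.0, 229.0], [221.0, 229.0], [228.0, 142.0], [284.0, 142.0], [287.0, 234.0], [224.0, 234.0]]
[[188.0, 54.0], [432.0, 93.0], [434.0, 305.0], [121.0, 239.0]]
[619.53623768 157.44729821 229.90673693]
[ 1.607e+02  5.649e+02  4.219e+02  2.978e+02  3.000e-01 -1.601e+02
 -1.000e-01] 0.02219730809167686
```

```bash
cat >> h.py <<'E'
K=[160.7,564.9,421.9,297.8]
Rz=lambda a:Ro.from_euler('z',a);Ry=lambda a:Ro.from_euler('y',a);Rx=lambda a:Ro.from_euler('x',a)
def fk0(q):
    A=Rz(q[0]); pt=A.apply([0,.3,K[0]]); A=A*Ry(q[1]); el=pt+A.apply([0,0,K[1]]); A=A*Ry(-q[2])
    f=el+A.apply([K[2],0,0]); A=A*Rx(-q[3]); w=f+A.apply([0,-160.1,0]);A=A*Ry(-q[4]); return w+A.apply([K[3],0,0]),A,el,f,w
def fk(q):
    p,A,*r=fk0(q); return p,A*M*Rz(S*q[5])
lo=np.array([-3.14,-1.21,-1.07,-3.16,-2.99,-3.1]);hi=np.array([3.14,2.06,1.41,2.05,-.16,3.1])
def ik(R,p,q0):
    R=Ro.from_matrix(R)
    f=lambda q:(lambda P,A:np.r_[(P-p)/100,(R.inv()*A).as_rotvec()])(*fk(q))
    r=least_squares(f,np.clip(q0,lo+1e-3,hi-1e-3),bounds=(lo,hi)); return r.x,np.abs(r.fun).max()
Ms={s:[fk0(q)[1].inv()*Ro.from_quat(e)*Rz(-s*q[5]) for q,e in (([-1.02242652,.385563125,.00662525,-.00050529,-1.19398417,-.258596298],[-.144288049,.98953513,.0010697,-.00020134]),([.4047,.779,.6102,-.2239,-2.0297,-1.9342],[-.036,.945,-.012,-.326]))] for s in (1,-1)}
S=min((1,-1),key=lambda s:(Ms[s][0].inv()*Ms[s][1]).magnitude()); M=Ms[S][0]
E
cat > plan.py <<'E'
from h import *
from scipy.spatial.transform import Slerp
print(S,M.as_matrix().round(2).tolist(),(Ms[S][0].inv()*Ms[S][1]).magnitude())
s=arm.read_state(); al=.65
R0,u=lieR(.0735,al); g=np.array([544.7,153.8,144])+8*u
q,e=ik(R0,g+19*R0[:,2],s["joints"]); print("grasp",q.round(2),e)
# final: carton top up; tool azimuth psi: R=Rz(psi)Ry(-90) applied to R with yaw 0
for psi in (0,60,75,90,105,-60,-75,-90,-105,-120):
    B,_=lieR(0,al); R1=(Rz(np.radians(psi))*Ry(-np.pi/2)).as_matrix()@B
    gp=np.array([490,-228,4+58.]); p1=gp+19*R1[:,2]
    sl=Slerp([0,1],Ro.from_matrix(np.array([R0,R1])))
    a,b=g+19*R0[:,2]+[0,0,150],p1+[0,0,150]; qq=q;worst=0;jm=0;tr=[]
    for t in np.r_[np.linspace(0,1,25),1]:
        p=a+(b-a)*t; qn,e=ik(sl(t).as_matrix(),p,qq); jm=max(jm,np.abs(qn-qq).max()) ; worst=max(worst,e); qq=qn
    qn,e=ik(R1,p1,qq); _,_,el,f,w=fk0(qn)
    print(psi,"worst",round(worst,3),"jump",round(jm,2),"end",qn.round(2),round(e,4),"f",f.round(0),"w",w.round(0),"toolz",R1[:,2].round(2))
E
python3 plan.py
```

```text
-1 [[-0.0, 0.0, 1.0], [-1.0, 0.0, -0.0], [-0.0, -1.0, 0.0]] 0.0011342506239364343
grasp [ 0.44  0.7   0.22 -0.22 -1.71 -1.9 ] 7.673861546209083e-15
0 worst 0.0 jump 0.4 end [-0.8   0.45 -0.53 -1.79 -0.63  0.82] 0.0 f [ 334. -346.  317.] w [ 268. -228.  231.] toolz [ 0.8   0.   -0.61]
60 worst 0.0 jump 0.29 end [-0.68  0.64 -0.1  -0.98 -1.25  0.69] 0.0 f [ 505. -407.  329.] w [ 379. -420.  231.] toolz [ 0.4   0.69 -0.61]
75 worst 0.0 jump 0.29 end [-0.63  0.7   0.   -0.86 -1.4   0.75] 0.0 f [ 557. -403.  324.] w [ 433. -442.  231.] toolz [ 0.21  0.77 -0.61]
90 worst 0.0 jump 0.29 end [-0.56  0.75  0.1  -0.74 -1.54  0.84] 0.0 f [ 609. -385.  316.] w [ 490. -450.  231.] toolz [ 0.    0.8  -0.61]
105 worst 0.0 jump 0.29 end [-0.49  0.8   0.17 -0.62 -1.66  0.94] 0.0 f [ 657. -354.  306.] w [ 547. -442.  231.] toolz [-0.21  0.77 -0.61]
-60 worst 0.43 jump 0.29 end [-0.11  0.38 -0.78  0.76 -0.35 -3.1 ] 0.6363 f [376. -43. 300.] w [ 463. -169.  344.] toolz [ 0.4  -0.69 -0.61]
-75 worst 0.485 jump 0.29 end [-0.07  0.41 -0.67  0.56 -0.51 -3.1 ] 0.6617 f [424. -29. 305.] w [ 490. -169.  344.] toolz [ 0.21 -0.77 -0.61]
-90 worst 0.531 jump 0.29 end [-0.06  0.46 -0.55  0.4  -0.67 -3.1 ] 0.688 f [473. -28. 311.] w [ 517. -178.  344.] toolz [ 0.   -0.8  -0.61]
-105 worst 0.558 jump 0.29 end [-0.08  0.5  -0.43  0.27 -0.83 -3.1 ] 0.7095 f [520. -39. 317.] w [ 543. -195.  342.] toolz [-0.21 -0.77 -0.61]
-120 worst 0.702 jump 0.29 end [-0.11  0.54 -0.32  0.16 -0.97 -3.1 ] 0.7209 f [562. -60. 321.] w [ 564. -219.  338.] toolz [-0.4  -0.69 -0.61]
```

Run:
```python
from h import *
R,u=lieR(.0735,.65)
g=np.array([544.7,153.8,144])+8*u
step(R,g-21*R[:,2])
```

```text
shift [ 0.9  1.9 87.9] turn [-0.    -0.004  0.   ] t 2.7
```

{"method": "servo_tool", "body": {"rows": [[[85,0.5,1,25,0,0,0],[85,1,2,50,0,0,0],[85,1,2,72,0,0,0],[85,1,2,86,0,0,0],[85,1,2,86,0,0,0],[85,1,2,86,0,0,0]]]}}

```text
clock: 3.45
position: [567.1, 154.9, 166.8]
ee_rot: [-0.035, 0.948, -0.01, -0.317]
contact_force: [-0.1, -0.6, -0.4]
gripper_width: 85.1
grasp_force: 0.0
```

Run:
```python
from h import *
R,u=lieR(.0735,.65)
g=np.array([544.7,153.8,144])+8*u
step(R,g+19*R[:,2])
im=arm.get_image("wrist"); cv2.imwrite("pics/w3.png",im[:,:,::-1])
print(arm.read_state()["position"],arm.read_state()["clock"])
```

```text
shift [-2.1  0.4 45.9] turn [0.002 0.004 0.001] t 3.45
[567.2377932  155.12373162 166.3698384 ] 3.5
```

View pics/w3.png

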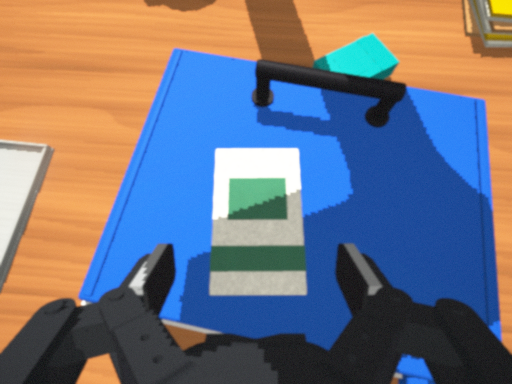

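{"method": "servo_tool", "body": {"rows": [[[85,-1,0,15,0,0,0],[85,-2,0,30,0,0,0],[85,-2,0,38,0,0,0],[85,-2,0,42,0,0,0],[85,-2,0,42,0,0,0]]]}}

```text
clock: 4.12
position: [543.1, 153.8, 130.1]
ee_rot: [-0.035, 0.947, -0.011, -0.319]
contact_force: [0.2, -0.1, 0.2]
gripper_width: 84.9
grasp_force: 0.0
```

{"method": "servo_tool", "body": {"rows": [[[50,0,0,0,0,0,0],[50,0,0,0,0,0,0],[50,0,0,0,0,0,0],[50,0,0,0,0,0,0],[50,0,0,0,0,0,0],[50,0,0,0,0,0,0]]]}}

```text
clock: 4.88
position: [543.6, 153.9, 130.5]
ee_rot: [-0.035, 0.947, -0.011, -0.318]
contact_force: [4.7, 0.8, 5.9]
gripper_width: 58.2
grasp_force: 65.0
```

```bash
cat > place.py <<'E'
from h import *
import json,sys
from scipy.spatial.transform import Slerp
G=json.load(open("grasp.json")); Rg=Ro.from_quat(G["q"]); Rc=Rz(.0735); pc=np.array([544.7,153.8,133.])
co=Rg.inv().apply(pc-np.array(G["p"])); Rco=Rg.inv()*Rc   # carton in tool
# final carton: x(top)->up ; Rz(psi)Ry(-90)
psi=np.pi/2-.0315
RF=Rz(psi)*Ry(-np.pi/2); Rt=RF*Rco.inv()
tc=Rz(-.0315).apply([-57,0,0])+[546.7,-229.3,0]
pF=np.array([tc[0],tc[1],4+50.]); pt=pF-Rt.apply(co)
E
python3 - <<'E'
from h import *
import json
s=arm.read_state(); json.dump(dict(p=list(s["position"]),q=list(s["ee_rot"])),open("grasp.json","w"))
from place import *
R=Ro.from_quat(s["ee_rot"]); print("up150",R.inv().apply([0,0,150]).round(1)); print("carton in tool",co.round(1),"place tcp",pt.round(1),Rt.as_matrix().round(2).tolist())
q=s["joints"]; a=s["position"]+[0,0,150]; b=pt+[0,0,130]; sl=Slerp([0,1],Ro.concatenate([R,Rt]))
q,e=ik(R.as_matrix(),a,q)
rv=(R.inv()*Rt).as_rotvec(); print("rel from lifted: shift",R.inv().apply(b-a).round(1),"turn",rv.round(4),np.degrees(np.linalg.norm(rv)))
N=18
for i in range(1,N+1):
    t=i/N; Ri=R*Ro.from_rotvec(rv*t); pi=a+(b-a)*t; qn,e=ik(Ri.as_matrix(),pi,q); 
    c=pi+Ri.apply(co); print(i,e.round(4),"dq/s",np.abs((qn-q)*8).max().round(2),qn.round(2),"carton",c.round(0),"w",fk0(qn)[4].round(0)); q=qn
E
```

```text
up150 [  90.5    0.3 -119.6]
carton in tool [ 0.6 -0.2 -2.7] place tcp [ 489.6 -225.    52.9] [[-0.02, -1.0, 0.02], [-0.6, 0.03, 0.8], [-0.8, 0.0, -0.6]]
rel from lifted: shift [   6.6 -374.1  126.5] turn [-0.2178 -1.2548 -1.587 ] 116.58957673218008
1 0.0 dq/s 0.98 [ 0.42  0.55  0.34 -0.21 -1.91 -1.84] carton [542. 133. 278.] w [703. 140. 524.]
2 0.0 dq/s 0.97 [ 0.39  0.5   0.27 -0.19 -1.81 -1.72] carton [538. 111. 272.] w [684. 111. 529.]
3 0.0 dq/s 0.98 [ 0.36  0.46  0.2  -0.19 -1.73 -1.6 ] carton [535.  90. 267.] w [664.  81. 532.]
4 0.0 dq/s 1.0 [ 0.32  0.42  0.14 -0.19 -1.64 -1.48] carton [532.  69. 261.] w [644.  49. 534.]
5 0.0 dq/s 1.05 [ 0.28  0.38  0.09 -0.2  -1.57 -1.34] carton [529.  48. 256.] w [625.  16. 533.]
6 0.0 dq/s 1.11 [ 0.23  0.35  0.04 -0.22 -1.5  -1.21] carton [526.  27. 251.] w [606. -19. 531.]
7 0.0 dq/s 1.18 [ 0.17  0.33  0.01 -0.24 -1.44 -1.06] carton [523.   5. 245.] w [588. -55. 527.]
8 0.0 dq/s 1.25 [ 0.11  0.31 -0.02 -0.28 -1.4  -0.9 ] carton [520. -16. 240.] w [571. -91. 520.]
9 0.0 dq/s 1.32 [ 0.04  0.3  -0.03 -0.33 -1.37 -0.74] carton [517. -37. 234
[... 251 characters left out ...]
.33 -0.03 -0.5  -1.37 -0.22] carton [ 507. -101.  217.] w [ 515. -243.  476.]
13 0.0 dq/s 1.36 [-0.27  0.36 -0.01 -0.56 -1.41 -0.05] carton [ 504. -122.  212.] w [ 505. -281.  460.]
14 0.0 dq/s 1.3 [-0.35  0.39  0.02 -0.61 -1.45  0.12] carton [ 502. -143.  206.] w [ 497. -319.  443.]
15 0.0 dq/s 1.23 [-0.42  0.43  0.05 -0.65 -1.51  0.27] carton [ 499. -164.  201.] w [ 490. -356.  425.]
16 0.0 dq/s 1.14 [-0.48  0.48  0.09 -0.69 -1.57  0.41] carton [ 496. -185.  195.] w [ 486. -393.  405.]
17 0.0 dq/s 1.05 [-0.54  0.53  0.13 -0.73 -1.64  0.54] carton [ 493. -206.  190.] w [ 483. -428.  384.]
18 0.0 dq/s 0.97 [-0.59  0.59  0.18 -0.75 -1.72  0.66] carton [ 490. -228.  184.] w [ 483. -462.  363.]
```

{"method": "servo_tool", "body": {"rows": [[[50,9,0,-12,0,0,0],[50,27,0,-36,0,0,0],[50,50,0,-66,0,0,0],[50,73,0,-96,0,0,0],[50,90,0,-119,0,0,0],[50,90,0,-119,0,0,0],[50,90,0,-119,0,0,0]]]}}

```text
clock: 5.75
position: [542.4, 153.6, 277.8]
ee_rot: [-0.035, 0.947, -0.011, -0.321]
contact_force: [0.1, 0.1, -1.8]
gripper_width: 58.9
grasp_force: 64.3
```

{"method": "servo_tool", "body": {"rows": [[[50,0,-21,7,-0.012,-0.07,-0.088],[50,1,-42,14,-0.024,-0.139,-0.176],[50,1,-62,21,-0.036,-0.209,-0.264],[50,1,-83,28,-0.048,-0.279,-0.353],[50,2,-104,35,-0.06,-0.349,-0.441],[50,2,-125,42,-0.073,-0.418,-0.529],[50,3,-145,49,-0.085,-0.488,-0.617],[50,3,-166,56,-0.097,-0.558,-0.705],[50,3,-187,63,-0.109,-0.627,-0.793],[50,3,-187,63,-0.109,-0.627,-0.793]]]}}

```text
clock: 7.0
position: [514.5, -37.5, 228.5]
ee_rot: [-0.375, 0.911, 0.173, -0.003]
contact_force: [0.7, 0.2, -1.1]
gripper_width: 58.9
grasp_force: 64.4
```

Run:
```python
from place import *
s=arm.read_state(); step(Rt.as_matrix(),pt+[0,0,130],s); print(s["position"],s["gripper_width"],s["grasp_force"])
im=arm.get_image("scene"); cv2.imwrite("pics/s2.png",im[:,:,::-1])
```

```text
shift [ 151.7 -121.1  -12.4] turn [-0.105 -0.629 -0.802] t 7.0
[514.53058171 -37.50927371 228.49959833] 58.88834317998851 64.39735651016235
```

{"method": "servo_tool", "body": {"rows": [[[50,17,-13,-1,-0.012,-0.07,-0.089],[50,34,-27,-3,-0.023,-0.14,-0.178],[50,51,-40,-4,-0.035,-0.21,-0.267],[50,67,-54,-6,-0.047,-0.28,-0.356],[50,84,-67,-7,-0.058,-0.349,-0.446],[50,101,-81,-8,-0.07,-0.419,-0.535],[50,118,-94,-10,-0.082,-0.489,-0.624],[50,135,-108,-11,-0.093,-0.559,-0.713],[50,152,-121,-12,-0.105,-0.629,-0.802],[50,152,-121,-12,-0.105,-0.629,-0.802]]]}}

```text
clock: 8.3
position: [491.8, -224.2, 181.2]
ee_rot: [-0.624, 0.642, 0.311, 0.32]
contact_force: [0.8, 1.2, -0.3]
gripper_width: 58.8
grasp_force: 64.6
```

{"method": "servo_tool", "body": {"rows": [[[50,0,0,0,0,0,0],[50,0,0,0,0,0,0]]]}}

```text
clock: 8.55
position: [492.5, -222.3, 185.0]
ee_rot: [-0.627, 0.64, 0.309, 0.32]
contact_force: [0.6, 0.9, -0.6]
gripper_width: 58.3
grasp_force: 64.6
```

Run:
```python
from place import *
s=arm.read_state(); step(Rt.as_matrix(),pt+[0,0,20],s); print(s["position"],s["gripper_width"],s["grasp_force"])
im=arm.get_image("scene"); cv2.imwrite("pics/s2.png",cv2.resize(im[100:384,0:380,::-1],None,fx=2,fy=2))
print((Ro.from_quat(s["ee_rot"])*Rco).as_matrix().round(3))
```

```text
shift [90.9  3.5 65.6] turn [ 0.001 -0.001  0.008] t 8.55
[ 492.49801785 -222.31149537  184.97491065] 58.251029396899554 64.55389380455017
[[-0.006 -1.    -0.026]
 [ 0.002  0.026 -1.   ]
 [ 1.    -0.006  0.001]]
```

View pics/s2.png

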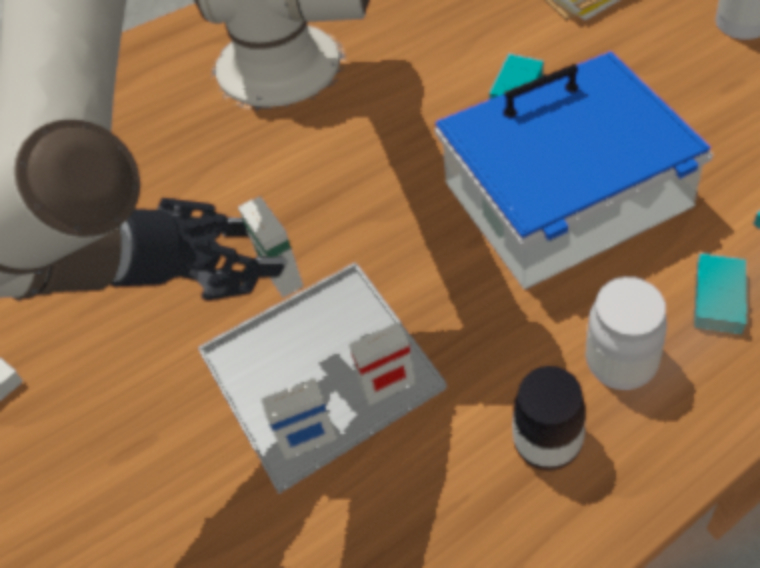

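The crop shows the carton held upright with its green-banded end up, at about (270,245), in front of the tray's stock cartons. Nothing else has been disturbed.

{"method": "servo_tool", "body": {"rows": [[[50,15,1,11,0,0,0.001],[50,37,2,27,0,0,0.004],[50,60,3,43,0,0,0.008],[50,80,3,57,0,0,0.008],[50,88,3.5,63,0,0,0.008],[50,91,3.5,65.5,0,0,0.008],[50,91,3.5,65.5,0,0,0.008],[50,91,3.5,65.5,0,0,0.008]]]}}

```text
clock: 9.6
position: [489.6, -226.4, 73.1]
ee_rot: [-0.624, 0.643, 0.309, 0.319]
contact_force: [-0.6, -0.0, -1.1]
gripper_width: 58.5
grasp_force: 64.6
```

Run:
```python
from place import *
s=arm.read_state(); step(Rt.as_matrix(),pt,s); print(s["position"],s["contact_force"])
print((Ro.from_quat(s["ee_rot"])*Rco).as_matrix().round(3).tolist(), Ro.from_quat(s["ee_rot"]).inv().apply([0,0,-10]))
im=arm.get_image("top"); cv2.imwrite("pics/t2.png",im[:,:,::-1])
```

```text
shift [15.3  0.  13.4] turn [-0.001 -0.002  0.   ] t 9.6
[ 489.60054746 -226.35493202   73.14387252] [-0.57276178 -0.04784071 -1.06175198]
[[-0.001, -0.999, -0.032], [0.002, 0.032, -0.999], [1.0, -0.001, 0.002]] [7.96318893e+00 7.89098317e-03 6.04876514e+00]
```

Now I'll lower it gently and watch the force.

{"method": "servo_tool", "body": {"rows": [[[50,6,0,5,0,0,0],[50,12,0,9.5,0,0,0],[50,13.5,0,11,0,0,0],[50,13.5,0,11,0,0,0],[50,13.5,0,11,0,0,0]]]}}

```text
clock: 10.28
position: [489.3, -225.5, 54.9]
ee_rot: [-0.623, 0.643, 0.31, 0.319]
contact_force: [-0.5, -0.9, -1.0]
gripper_width: 58.5
grasp_force: 64.6
```

{"method": "servo_tool", "body": {"rows": [[[50,0.8,0,0.6,0,0,0],[50,1.6,0,1.2,0,0,0],[50,1.6,0,1.2,0,0,0],[50,1.6,0,1.2,0,0,0]]]}}

```text
clock: 10.78
position: [489.3, -225.5, 53.9]
ee_rot: [-0.624, 0.643, 0.31, 0.319]
contact_force: [0.8, -0.9, 5.6]
gripper_width: 58.5
grasp_force: 65.0
```

The floor is touched at 5.6 N, so I'll release.

{"method": "servo_tool", "body": {"rows": [[[59,0,0,0,0,0,0],[62,0,0,0,0,0,0],[66,0,0,0,0,0,0],[72,0,0,0,0,0,0],[78,0,0,0,0,0,0],[80,0,0,0,0,0,0]]]}}

```text
clock: 11.52
position: [489.2, -225.5, 52.7]
ee_rot: [-0.623, 0.643, 0.31, 0.319]
contact_force: [0.2, 0.9, -0.0]
gripper_width: 79.6
grasp_force: 0.0
```

Run:
```python
from place import *
s=arm.read_state(); print(s["position"],s["contact_force"])
im=arm.get_image("wrist"); cv2.imwrite("pics/w4.png",im[:,:,::-1])
```

```text
[ 489.1643344  -225.45285213   52.71963093] [ 0.24428915  0.92734896 -0.03763949]
```

View pics/w4.png

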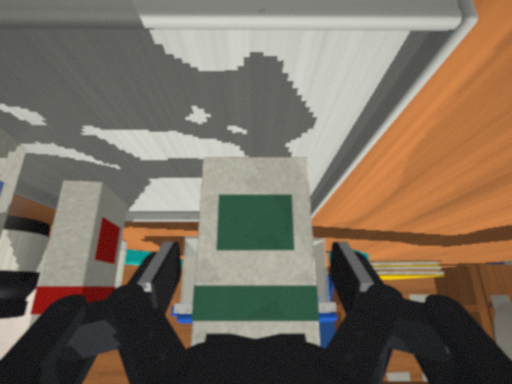

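The wrist picture shows the carton standing free between the open fingers at about (253,245), with its band end at the top (the view is upside down). The red-banded carton at (85,240) is untouched. Next I'll plan the retreat and the move to the handle.

```bash
cat > lid.py <<'E'
from h import *
yaw=-.1245; hp=np.array([438.3,198.2,154.]); bx=np.array([np.cos(yaw),np.sin(yaw),0])
def lidpose(th,sgn=1):
    d=np.array([-188*np.cos(th)+44*np.sin(th)+188,44*np.cos(th)+188*np.sin(th)-44])
    c=hp+bx*d[0]+[0,0,d[1]]
    R=Ro.from_matrix(np.c_[sgn*np.cross(bx,[0,0,-1]),sgn*bx,[0,0,-1]]); R=Rz(yaw)*Ry(th)*Rz(-yaw)*R
    return R,c+R.apply([0,0,19])
E
python3 - <<'E'
from lid import *
s=arm.read_state(); R=Ro.from_quat(s["ee_rot"]); p0=s["position"]; q0=s["joints"]
pr=p0+R.apply([0,0,-130]); up=R.inv().apply([0,0,170]); print("retreat",pr,"up170 in tool",up.round(1))
qa,_=ik(R.as_matrix(),pr,q0); qa2,e=ik(R.as_matrix(),pr+[0,0,170],qa); print(qa2.round(2),e)
for sg in (1,-1):
    Rh,ph=lidpose(0,sg); b=ph+[0,0,140]; a=pr+[0,0,170]; rv=(R.inv()*Rh).as_rotvec(); q=qa2
    print(sg,"shift",R.inv().apply(b-a).round(1),"turn",rv.round(3),np.degrees(np.linalg.norm(rv)),np.linalg.norm(b-a))
    for i in range(1,13):
        t=i/12; Ri=R*Ro.from_rotvec(rv*t); qn,e=ik(Ri.as_matrix(),a+(b-a)*t,q)
        if i%3==0 or e>.01: print(i,round(e,3),np.abs(qn-q).max().round(2),qn.round(2),(a+(b-a)*t).round(0))
        q=qn
    q,e=ik(Rh.as_matrix(),ph,q);print("grasp",q.round(2),e); Rx2,p2=lidpose(.2,sg); q,e=ik(Rx2.as_matrix(),p2,q); print("open",q.round(2),e,p2-ph)
E
```

```text
retreat [ 486.08715337 -329.02963205  131.29689973] up170 in tool [-135.5    0.2 -102.7]
[-0.71  0.6   0.52 -0.77 -2.04  0.52] 3.977153606449235e-10
1 shift [-296.4   63.8  434.7] turn [-1.36   0.065 -2.738] 175.20392605593952 530.0436056363847
3 0.0 0.2 [-0.43  0.51  0.34 -0.59 -2.    1.16] [ 474. -197.  295.]
6 0.0 0.15 [-0.07  0.37  0.13 -0.41 -1.82  1.67] [462. -65. 288.]
9 0.0 0.14 [ 0.34  0.22 -0.06 -0.23 -1.54  2.02] [450.  66. 282.]
12 0.0 0.14 [ 0.76  0.11 -0.26 -0.   -1.21  2.25] [438. 198. 275.]
grasp [ 0.76  0.24 -0.47 -0.   -0.86  2.25] 4.780521636356824e-10
open [ 0.66  0.3  -0.24 -0.15 -1.18  2.43] 1.9254042804561772e-13 [ 8.64676756 -1.08211939 36.85149864]
-1 shift [-296.4   63.8  434.7] turn [0.044 0.922 0.087] 53.09299049878687 530.0436056363847
3 0.0 0.11 [-0.48  0.35  0.17 -0.62 -1.7   0.44] [ 474. -197.  295.]
6 0.0 0.14 [-0.12  0.14 -0.08 -0.47 -1.4   0.13] [462. -65. 288.]
9 0.0 0.19 [ 0.35  0.04 -0.25 -0.23 -1.2  -0.38] [450.  66. 282.]
12 0.0 0.15 [ 0.76  0.11 -0.26 -0.   -1.21 -0.89] [438. 198. 275.]
grasp [ 0.76  0.24 -0.47 -0.   -0.86 -0.89] 4.603628871820606e-10
open [ 0.66  0.3  -0.24 -0.15 -1.18 -0.71] 1.5470957848151556e-13 [ 8.64676756 -1.08211939 36.85149864]
```

{"method": "servo_tool", "body": {"rows": [[[80,0,0,-8,0,0,0],[80,0,0,-25,0,0,0],[80,0,0,-55,0,0,0],[80,0,0,-95,0,0,0],[80,0,0,-130,0,0,0],[80,-30,0,-153,0,0,0],[80,-70,0,-183,0,0,0],[80,-110,0,-213,0,0,0],[80,-135,0,-233,0,0,0],[80,-135,0,-233,0,0,0]]]}}

```text
clock: 12.82
position: [486.1, -331.2, 305.4]
ee_rot: [-0.625, 0.643, 0.306, 0.319]
contact_force: [-0.1, 0.2, -0.7]
gripper_width: 79.7
grasp_force: 0.0
```

{"method": "servo_tool", "body": {"rows": [[[85,-27,6,40,0,0.084,0.008],[85,-54,12,79,0.01,0.168,0.016],[85,-81,17,119,0.01,0.251,0.024],[85,-108,23,158,0.02,0.335,0.032],[85,-135,29,198,0.02,0.419,0.04],[85,-162,35,237,0.02,0.503,0.047],[85,-189,41,277,0.03,0.587,0.055],[85,-216,46,316,0.03,0.671,0.063],[85,-242,52,356,0.04,0.754,0.071],[85,-269,58,395,0.04,0.838,0.079]]]}}

```text
clock: 14.08
position: [442.0, 150.2, 277.1]
ee_rot: [-0.664, 0.747, 0.028, 0.029]
contact_force: [1.1, 0.3, -0.0]
gripper_width: 85.0
grasp_force: 0.0
```

{"method": "servo_tool", "body": {"rows": [[[85,0,0,0,0,0,0],[85,0,0,0,0,0,0],[85,0,0,0,0,0,0]]]}}

```text
clock: 14.45
position: [443.0, 147.8, 277.0]
ee_rot: [-0.663, 0.747, 0.029, 0.03]
contact_force: [0.4, -0.3, 0.2]
gripper_width: 84.9
grasp_force: 0.0
```

Run:
```python
from lid import *
s=arm.read_state(); Rh,ph=lidpose(0,-1); step(Rh.as_matrix(),ph+[0,0,70],s); print(s["position"],s["contact_force"])
for n in ("top","wrist"):
    p=arm.camera_params(n); im=arm.get_image(n); cv2.imwrite(f"pics/{n}5.png",im[:,:,::-1])
    b=np.array([-bx[1],bx[0],0]); print(n,proj(np.array([hp+43*b,hp-43*b,hp]),p).round(1).tolist())
    np.savez(f"{n}5.npz",**p)
```

```text
shift [-43.3  10.4  75.9] turn [0.004 0.084 0.005] t 14.45
[443.02627555 147.80676046 276.99158261] [ 0.37965886 -0.25386802  0.19862519]
top [[185.7, 231.2], [216.0, 235.3], [200.9, 233.2]]
wrist [[265.7, 253.0], [267.4, 179.7], [266.5, 218.5]]
```

View pics/wrist5.png

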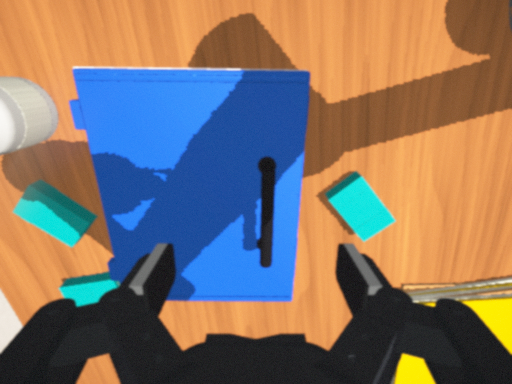

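The wrist picture shows the bar running from about (267,160) to (266,265), in line with the prediction. I'll go above it and then straddle it.

{"method": "servo_tool", "body": {"rows": [[[85,-10,2,18,0,0.02,0.001],[85,-22,5,38,0,0.042,0.002],[85,-34,8,58,0,0.065,0.004],[85,-43,10,76,0.004,0.084,0.005],[85,-43,10,76,0.004,0.084,0.005],[85,-43,10,76,0.004,0.084,0.005]]]}}

```text
clock: 15.3
position: [438.9, 198.7, 205.7]
ee_rot: [-0.662, 0.749, -0.0, 0.0]
contact_force: [1.3, -0.8, 0.0]
gripper_width: 85.1
grasp_force: 0.0
```

Run:
```python
from lid import *
s=arm.read_state(); Rh,ph=lidpose(0,-1); step(Rh.as_matrix(),ph,s); print(s["position"],s["contact_force"])
p=arm.camera_params("wrist"); im=arm.get_image("wrist"); cv2.imwrite(f"pics/w6.png",im[:,:,::-1])
b=np.array([-bx[1],bx[0],0]); print(proj(np.array([hp+50*b,hp-50*b,hp]),p).round(1).tolist())
g=cv2.cvtColor(im,cv2.COLOR_RGB2HSV)
for r in range(110,250,20): print(r,np.where((im[r,200:330].max(1)<45))[0][[0,-1]]+200 if (im[r,200:330].max(1)<45).any() else None)
```

```text
shift [ 0.6  0.6 70.7] turn [-0.001  0.001  0.002] t 15.3
[438.92515648 198.67806289 205.7099334 ] [ 1.31401613 -0.75316833  0.01931506]
[[257.6, 268.7], [258.2, 142.7], [257.9, 210.4]]
110 None
130 [255 262]
150 [251 267]
170 [251 266]
190 [251 266]
210 [251 265]
230 [251 265]
```

{"method": "servo_tool", "body": {"rows": [[[85,0.5,0.5,15,0,0,0],[85,0.5,0.5,35,0,0,0],[85,0.5,0.5,55,0,0,0],[85,0.5,0.5,66,0,0,0],[85,0.5,0.5,70,0,0,0],[85,0.5,0.5,70,0,0,0],[85,0.5,0.5,70,0,0,0]]]}}

```text
clock: 16.23
position: [438.2, 199.1, 135.6]
ee_rot: [-0.663, 0.749, -0.0, 0.001]
contact_force: [0.6, 0.4, 0.7]
gripper_width: 85.1
grasp_force: 0.0
```

{"method": "servo_tool", "body": {"rows": [[[40,0,0,0,0,0,0],[25,0,0,0,0,0,0],[18,0,0,0,0,0,0],[10,0,0,0,0,0,0],[5,0,0,0,0,0,0],[5,0,0,0,0,0,0],[5,0,0,0,0,0,0],[5,0,0,0,0,0,0]]]}}

```text
clock: 17.23
position: [436.8, 198.9, 135.1]
ee_rot: [-0.663, 0.749, 0.0, -0.001]
contact_force: [-5.9, 1.7, 3.4]
gripper_width: 12.2
grasp_force: 58.5
```

Run:
```python
from lid import *
s=arm.read_state(); Rh,ph=lidpose(0,-1); print(s["position"],ph,s["contact_force"],s["joints"].round(3))
R=Ro.from_quat(s["ee_rot"])
p0=s["position"]-R.apply([0,0,19])   # bar centre now
for th in (.02,.04,.06,.08,.1,.12,.14,.16,.18,.2):
    Ra,pa=lidpose(th,-1);R0,_=lidpose(0,-1); d=pa-ph
    print(th,R.inv().apply(d).round(2),(R0.inv()*Ra).as_rotvec().round(3))
```

```text
[436.8308852  198.93265348 135.08057425] [438.3 198.2 135. ] [-5.9224907   1.65095726  3.44719109] [ 0.766  0.241 -0.474 -0.001 -0.858 -0.888]
0.02 [ 0.   -0.53 -3.76] [-0.02 -0.    0.  ]
0.04 [ 0.01 -1.14 -7.5 ] [-0.04 -0.   -0.  ]
0.06 [ 1.000e-02 -1.820e+00 -1.123e+01] [-0.06 -0.    0.  ]
0.08 [ 1.000e-02 -2.570e+00 -1.495e+01] [-0.08 -0.    0.  ]
0.1 [  0.02  -3.4  -18.65] [-0.1 -0.   0. ]
0.12 [ 2.000e-02 -4.310e+00 -2.233e+01] [-0.12 -0.    0.  ]
0.14 [  0.03  -5.28 -26.  ] [-0.14 -0.    0.  ]
0.16 [  0.03  -6.33 -29.64] [-0.16 -0.   -0.  ]
0.18 [  0.04  -7.46 -33.27] [-0.18 -0.    0.  ]
0.2 [  0.04  -8.65 -36.87] [-0.2 -0.   0. ]
```

{"method": "servo_tool", "body": {"rows": [[[5,0,0.4,-0.6,-0.003,0,0],[5,0,0.6,-1.1,-0.006,0,0],[5,0,0.8,-1.7,-0.009,0,0],[5,0,0.8,-2.3,-0.012,0,0],[5,0,0.7,-2.8,-0.015,0,0],[5,0,0.6,-3.4,-0.018,0,0],[5,0,0.5,-4,-0.021,0,0],[5,0,0.4,-4.5,-0.024,0,0],[5,0,0.3,-5.1,-0.027,0,0],[5,0,0.2,-5.6,-0.03,0,0]]]}}

```text
clock: 18.48
position: [437.7, 198.8, 141.0]
ee_rot: [-0.663, 0.749, 0.011, -0.01]
contact_force: [2.0, 1.7, -9.0]
gripper_width: 11.8
grasp_force: 59.2
```

{"method": "servo_tool", "body": {"rows": [[[5,0,-0.1,-0.7,-0.004,0,0],[5,0,-0.2,-1.5,-0.008,0,0],[5,0,-0.3,-2.2,-0.012,0,0],[5,0,-0.4,-3,-0.016,0,0],[5,0,-0.5,-3.8,-0.02,0,0],[5,0,-0.6,-4.5,-0.024,0,0],[5,0,-0.8,-5.2,-0.028,0,0],[5,0,-0.9,-6,-0.032,0,0],[5,0,-1,-6.7,-0.036,0,0],[5,0,-1.1,-7.5,-0.04,0,0]]]}}

```text
clock: 19.73
position: [438.9, 198.7, 148.0]
ee_rot: [-0.662, 0.748, 0.026, -0.024]
contact_force: [0.7, -1.1, -3.8]
gripper_width: 12.1
grasp_force: 59.7
```

Run:
```python
from lid import *
s=arm.read_state(); print(s["position"],s["contact_force"])
im=arm.get_image("scene"); c=cv2.resize(im[110:260,200:370,::-1],None,fx=4,fy=4,interpolation=cv2.INTER_CUBIC); cv2.imwrite("pics/s7.png",c[:600])
```

```text
[438.88836119 198.66235431 147.97114819] [ 0.72954559 -1.10738907 -3.77165961]
```

Force is down to 3.8 N, so the seal has let go. I'll continue slowly along the arc.

{"method": "servo_tool", "body": {"rows": [[[5,0,-0.1,-1,-0.005,0,0],[5,0,-0.3,-2.1,-0.011,0,0],[5,0,-0.5,-3.4,-0.018,0,0],[5,0,-0.7,-4.7,-0.025,0,0],[5,0,-0.9,-6,-0.032,0,0],[5,0,-1.1,-7.3,-0.039,0,0],[5,0,-1.4,-8.6,-0.046,0,0],[5,0,-1.6,-9.9,-0.053,0,0],[5,0,-1.8,-11.2,-0.06,0,0],[5,0,-2.1,-12.4,-0.066,0,0]]]}}

```text
clock: 21.02
position: [441.8, 198.3, 160.3]
ee_rot: [-0.661, 0.747, 0.051, -0.045]
contact_force: [1.5, -1.8, -3.1]
gripper_width: 12.3
grasp_force: 59.8
```

{"method": "servo_tool", "body": {"rows": [[[5,0,-0.2,-1.2,-0.006,0,0],[5,0,-0.4,-2.6,-0.014,0,0],[5,0,-0.6,-4.1,-0.022,0,0],[5,0,-0.8,-5.6,-0.03,0,0],[5,0,-1.1,-7.1,-0.038,0,0],[5,0,-1.3,-8.4,-0.045,0,0],[5,0,-1.5,-9.3,-0.05,0,0],[5,0,-1.6,-9.9,-0.053,0,0],[5,0,-1.6,-9.9,-0.053,0,0],[5,0,-1.6,-9.9,-0.053,0,0]]]}}

```text
clock: 22.28
position: [444.6, 197.9, 169.8]
ee_rot: [-0.66, 0.745, 0.071, -0.063]
contact_force: [1.5, -2.7, -3.4]
gripper_width: 12.0
grasp_force: 59.8
```

Run:
```python
from lid import *
s=arm.read_state(); print(s["position"],s["contact_force"],s["joint_vel"].round(4),s["clock"])
R=Ro.from_quat(s["ee_rot"]); print("bar centre",s["position"]-R.apply([0,0,19]),"tilt",np.arccos(-R.as_matrix()[2,2]), "expect", [(lidpose(t,-1)[1]).round(1) for t in (.19,.2,.21)])
p=arm.camera_params("scene");im=arm.get_image("scene"); c=cv2.resize(im[110:260,200:370,::-1],None,fx=4,fy=4,interpolation=cv2.INTER_CUBIC); cv2.imwrite("pics/s8.png",c)
H=np.array([624.9,175.1,110])
for th in (0,.18,.2,.22):
    B=Rz(-.1245)*Ry(th); print(th,proj(np.array([H+B.apply(v) for v in ([-228,145,10],[-228,-145,10],[-228,-145,0])]),p).round(1).tolist())
t=arm.get_image("top");cv2.imwrite("pics/t8.png",t[:,:,::-1])
```

```text
[444.60944888 197.92314293 169.75259083] [ 1.46311851 -2.67909499 -3.42491876] [ 0.0018 -0.0002 -0.0008  0.0013 -0.0009  0.0001] 22.275
bar centre [448.15810893 197.50122756 188.41348575] tilt 0.1892140564392253 expect [array([446.3, 197.2, 170.1]), array([446.9, 197.1, 171.9]), array([447.6, 197. , 173.6])]
0 [[305.1, 124.5], [216.7, 160.4], [217.0, 163.1]]
0.18 [[307.3, 114.4], [216.5, 150.4], [216.5, 152.8]]
0.2 [[307.6, 113.3], [216.6, 149.4], [216.5, 151.7]]
0.22 [[308.0, 112.3], [216.6, 148.4], [216.5, 150.7]]
```

View pics/s8.png

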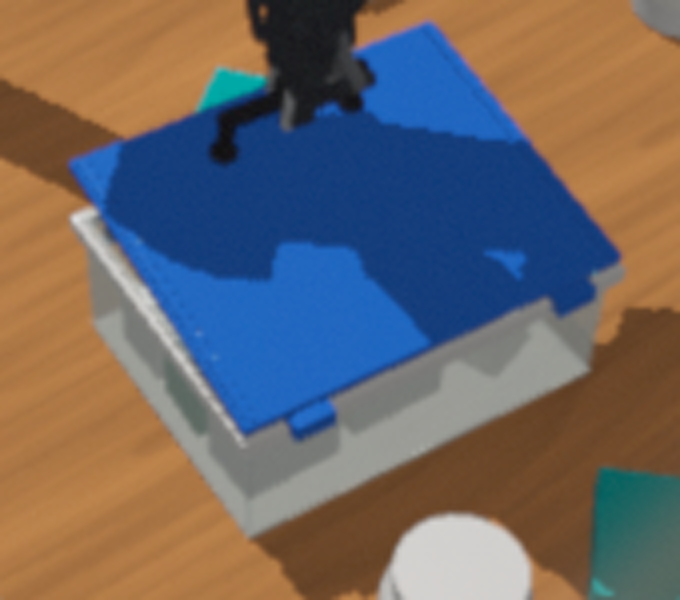

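The crop shows the lid open at the front. Its front corner is at about (72,163), against the box rim at (75,215), and the gripper is still on the bar. From the bar's 34.3 mm rise the angle is 0.187, an opening of about 42.5 mm, so a small correction is needed.

{"method": "servo_tool", "body": {"rows": [[[5,0,-0.1,-0.7,-0.004,0,0],[5,0,-0.2,-1.4,-0.008,0,0],[5,0,-0.3,-2.2,-0.012,0,0],[5,0,-0.3,-2.2,-0.012,0,0],[5,0,-0.3,-2.2,-0.012,0,0],[5,0,-0.3,-2.2,-0.012,0,0],[5,0,-0.3,-2.2,-0.012,0,0],[5,0,-0.3,-2.2,-0.012,0,0]]]}}

```text
clock: 23.38
position: [445.3, 197.8, 171.9]
ee_rot: [-0.659, 0.745, 0.075, -0.067]
contact_force: [0.7, -3.7, -3.6]
gripper_width: 12.2
grasp_force: 59.8
```

Run:
```python
from lid import *
s=arm.read_state(); R=Ro.from_quat(s["ee_rot"]); b=s["position"]-R.apply([0,0,19]); dz=b[2]-154.1
from scipy.optimize import brentq
th=brentq(lambda t:44*np.cos(t)+188*np.sin(t)-44-dz,0,.5); print(b,dz,th,228*np.sin(th),s["contact_force"],s["joint_vel"].round(4))
t=arm.get_image("top"); sc=arm.get_image("scene")
d=cv2.resize(t[100:250,225:385,::-1],None,fx=3,fy=3,interpolation=cv2.INTER_CUBIC); e=cv2.resize(sc[220:345,90:340,::-1],(480,240),interpolation=cv2.INTER_CUBIC)
e=cv2.resize(sc[215:345,90:225,::-1],(312,300)); c=np.zeros((450,792,3),np.uint8); c[:450,:480]=d[:450]; c[:300,480:]=e; cv2.imwrite("pics/t9.png",c)
```

```text
[449.08801997 197.39835753 190.516681  ] 36.416681003662234 0.1996804845113603 45.22520771937395 [ 0.65362982 -3.74862395 -3.63401595] [ 0.0003  0.0013  0.0005 -0.0001  0.0015 -0.0004]
```

View pics/t9.png

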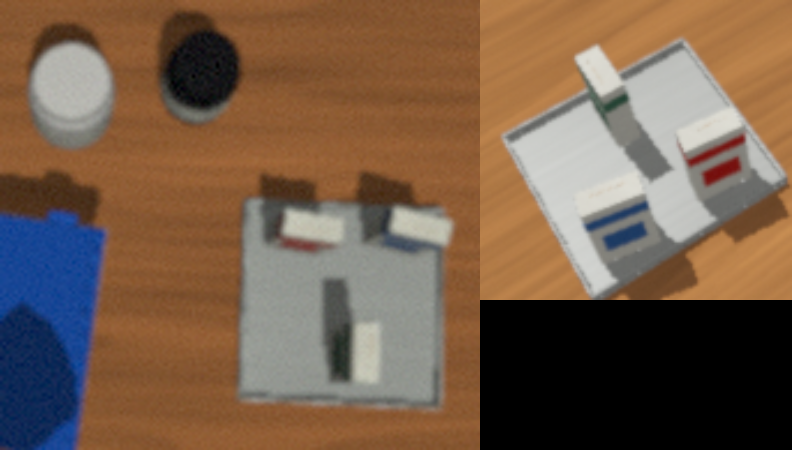

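The final picture shows the carton upright in the tray's front half: (366,352) in the top crop on the left, (608,95) in the scene crop. The stock cartons, tub and jar have not moved. The lid is still and about 45 mm open, so I'm handing in.

```bash
python3 -c "
from bench import arm
print(arm.job_done())"
```

```text
the job is handed in; nothing more can be done
None
```

The job is handed in at about 23.5 s of the 54 s allowed: the carton stands upright and free in the front half of the tray, and the gripper is holding the lid still at about 45 mm open (worked out from the handle's rise).

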